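Load the tape dispenser whose lid is blocked by a jar

ROBOT

A 6-joint arm with a two-finger parallel gripper is mounted at the origin on the work surface. World frame = base frame: x ahead of the robot, y to its left, z up, the work surface at z = 0. Lengths are in mm, angles in rad, forces in N, time in s.
With the tool pointing down it reaches from about 275 to 825 mm from the base axis. Payload 5.2 kg.
Tool frame: the origin (TCP) lies at the very end of the fingers, on their centre line; the grasp point (between the pads) lies 19 mm behind it; z points along the fingers, y is the line along which they close (so a half turn about z gives the same grasp; the last joint's range is limited). The gripper opens to 93 mm and grips with 3 to 60 N. Pads are 15 mm wide; open, the fingers measure 128 mm over their backs; the gripper's body (75 mm by 188 mm) begins 65 mm behind the grasp point.
Start: joints at [-1.484, 0.259, 1.535, -0, 1.348, -0.203], TCP at [157.189, -527.064, 218.653] pointing down, gripper open.
Joint ranges: [-3.14, 3.14], [-0.91, 2.08], [0.19, 2.58], [-1.22, 4.36], [0.22, 2.71], [-3.12, 3.12]. Speed limits (rad/s): [2.57, 2.57, 3.14, 3.14, 3.14, 3.14].

INTERFACE

Orientations are given as [roll, pitch, yaw] about the fixed x, y, z axes, in that order (R = Rz(yaw) Ry(pitch) Rx(roll)).
In Python, from bench import robot gives the robot as it stands. The module is installed in compiled form; this text tells all that it offers. Calls block until the motion is done:
- robot.move_ptp(position, orientation): joint-space move of the TCP to a pose.
- robot.move_linear(position, ori=None, speed=150, f_stop=None): straight line of the TCP; ori=None keeps the orientation; speed is the mean speed in mm/s. With f_stop (N) it stops when the force on the tool has changed by that much, and returns True; else False.
- robot.move_j(angles): joint-space move.
- robot.move_gripper(opening): opening from 0.0 (shut) to 1.0 (fully open); the grip force is fixed at half the most; returns when the fingers have stopped.
- robot.sleep(seconds).
- robot.inverse_kinematics(position, orientation): joint angles nearest the present ones, or None.
- robot.get_image(name): name is "scene" or "top"; returns a dict with "img" (384x512x3 uint8, blue, green, red), "fovy" (degrees; the focal length in pixels is half the picture's height over the tangent of half this angle, whatever the lens; pixels are square), "cx", "cy" (the principal point, pixels), "eye" and "orientation" of the camera in the world. Camera axes: x right, y down, z forward; pixel columns grow to the right and rows downward; lengths in mm; the calibration is good to about 2 mm. A picture is of the moment at which its call begins. There is no depth.
A pose or a line that the arm cannot do raises robot.MotionError and nothing moves.
- robot.hand_in(): hands the job in; it is judged then, once.
Readings, each from a call of its own:
- robot.current_t(): time.
- robot.current_qpos(): joint angles.
- robot.current_joint_vel(): joint speeds.
- robot.current_joint_efforts(): joint torques, N m.
- robot.current_tcp_pos(): TCP position.
- robot.current_eef_rot(): TCP orientation.
- robot.current_contact_force(): force on the tool from outside, world axes, zero at the start.
- robot.current_ft_torque(): the same for the moment, N m.
- robot.current_gripper_width(): opening from 0.0 (shut) to 1.0 (fully open).
- robot.current_finger_force(): force on a finger pad.
Only numpy, scipy, OpenCV 4.12 (cv2) and the standard library are available. Lean on these libraries where they do the work, as an engineer would, in place of code of your own. Each camera call takes 0.05 s, during which the arm holds its last target. There are 200 camera calls.

TASK

The label tape dispenser needs its roll, but a glass jar has been left on its lid. First move the jar into the shallow steel tray, keeping it upright and setting it down gently, and only then open the lid wide, slide the tape roll off its leaning spindle and lay it flat inside the dispenser. Finally shut the lid fully, and leave the bottles, beaker and racks where they stand.

Things in the scene. Friction and masses are not known exactly. Their poses are not given: they have to be found in the camera images.
- jar: Clear glass jar with a brown paper-covered cap, 54 mm diameter, 78 mm tall (straight glass body up to 58 mm, cap 46 mm diameter above 64 mm), about 160 g, standing upright on the dispenser's lid. Origin: centre of its underside, z up.
- tray: Shallow square steel tray fixed to the bench, 150 x 150 mm outside, 142 x 142 mm inside, rim 12 mm high, floor 4 mm thick. Origin: centre of its underside, on the bench.
- dispenser: Tape dispenser: grey open-topped box fixed to the bench, 150 x 150 mm outside, 70 mm high, walls and floor 5 mm, empty inside (140 x 140 mm, 65 mm deep), white lid on top, black cutter on the front (-x) face. Origin: centre of its underside; x points from the front to the hinge side, z up.
- lid (a joint): Lid angle in rad: 0 shut, grows as the front edge rises, stop at 1.9. The hinge is stiff: the lid stays where it is left. The lid is a plate 150 x 150 mm, 8 mm thick, its top 78 mm above the bench when shut.
- lid_handle (a point): Grip point of the small steel knob that stands on the lid on its middle line, 30 mm from its front edge: mushroom-shaped, 43 mm tall, its round head 28 mm in diameter and 16 mm thick on a 12 mm neck; the point is the middle of the head, 35 mm above the lid. It moves with the lid.
- lid_hinge (a point): Middle of the lid's hinge line, at the far (+x) top rim of the dispenser; its y axis is the hinge line.
- roll: Roll of white paper tape on a cardboard core: ring, 50 mm outside diameter, 25.6 mm bore, 26 mm wide, about 60 g, on the leaning spindle. Origin: centre of its lower face; z along its axis (up along the spindle at the start), the upper face is at z = 26 mm.
- spindle: Spindle stand fixed to the bench: grey base plate 130 x 100 x 20 mm with a steel post of 21 mm diameter leaning 30 degrees from vertical towards the stand's -x side. The post rises from a black collar, 36 mm diameter, whose upper face (the shoulder on which the roll sits) is 35 mm along the axis from the base plate's top. Origin: centre of the base plate's underside.
- spindle_shoulder (a point): Point on the post's axis at the collar's upper face, where the roll's lower face rests.
- spindle_tip (a point): Free upper end of the spindle's post, on its axis, 51 mm beyond the shoulder.
- amber: Bystander: amber glass bottle, 52 mm diameter, 120 mm tall, between the dispenser and the spindle. Origin: centre of its underside.
- rack_green: Bystander: green tube rack with three stoppered tubes, 150 x 65 mm, 63 mm high, tubes to 117 mm. Origin: centre of its underside.
- beaker: Bystander: empty glass beaker, 68 mm diameter, 90 mm tall. Origin: centre of its underside.
Mind the look-alikes: they are no part of the job. Of the things that look like the tray, take the one that is farthest from the robot's base at the start.

How it is judged (in metres and radians):
On the way, in this order (a step that is already met when the one before it is completed fails the run):
1. the jar stands upright in the tray, released, while the lid is still shut (x of jar in the frame of tray between -0.055 and 0.055 m and y of jar in the frame of tray between -0.055 and 0.055 m and z of jar in the frame of tray below 0.012 m and angle between jar's own z axis and vertical below 0.15 rad and contact force between jar and the fingers below 0.1 N and value of joint lid below 0.1 rad), for 0.2 s.
2. the lid is opened wide (more than 1.2 rad) (value of joint lid above 1.2 rad), for 0.2 s.
3. the roll lies flat inside the dispenser, released (x of roll in the frame of dispenser between -0.05 and 0.05 m and y of roll in the frame of dispenser between -0.05 and 0.05 m and z of roll in the frame of dispenser below 0.04 m and (angle between roll's own z axis and vertical below 0.15 rad or angle between roll's own z axis and vertical above 2.99159 rad) and contact force between roll and the fingers below 0.1 N), for 0.2 s.
At the end, for the whole second after the job is handed in: The jar stands upright (within 0.15 rad) on the tray's floor, its middle within 55 mm of the tray's middle along each side; the roll lies flat (within 0.15 rad, either face up) on the dispenser's floor, inside its walls; the lid is shut (below 0.06 rad); jar and roll are released and at rest (all of step 3 and x of jar in the frame of tray between -0.055 and 0.055 m and y of jar in the frame of tray between -0.055 and 0.055 m and z of jar in the frame of tray below 0.012 m and angle between jar's own z axis and vertical below 0.15 rad and contact force between jar and the fingers below 0.1 N and value of joint lid below 0.06 rad and linear speed of each of roll, jar below 0.02 m/s); the robot touches nothing.
It fails at once if the glass jar is tipped more than 0.6 rad (angle between jar's own z axis and vertical above 0.6 rad).
It fails at once if the glass jar is dropped or flung (faster than 1.3 m/s) (linear speed of jar above 1.3 m/s).
It fails at once if a bystander (amber bottle, beaker or green rack) is moved more than 30 mm (distance of any of amber, rack_green, beaker from where it was at the start of the episode above 0.03 m).
It also fails if it takes over 69 s, if anything falls off the work surface, if the arm or the gripper's body presses on something with over 40 N, if the wrist force passes 120 N, or if a joint passes its speed limit or range.

## Working session

There is one attempt and no reset: what is moved stays moved. The work goes in short steps, each a Python script; the robot and the scene stay as the last script left them, time stands still between calls to the robot, and variables do not carry over. Pictures are saved under pics/ and viewed, at most 14 in all, crops included, and the job is handed in when it is done.

```bash
mkdir -p pics; python3 - <<'E'
from bench import robot
import cv2,numpy as np,pickle
for n in("scene","top"):
    d=robot.get_image(n); cv2.imwrite(f"pics/{n}0.png",d["img"]); pickle.dump(d,open(f"{n}0.pkl","wb"))
    print(n,d["fovy"],d["cx"],d["cy"],d["eye"],d["orientation"],robot.current_t(),[k for k in d])
E
```

```text
scene 55.61571266663053 250.15895740139993 191.06656068739053 [1002.61222554  298.30186245  816.38658813] [-2.40590082  0.01625398  2.0454634 ] 0.05 ['img', 'fovy', 'cx', 'cy', 'eye', 'orientation']
top 43.19052617111615 251.5319135938691 199.09819285362354 [ 303.56078842  -13.66187051 1565.26247054] [-3.07552483  0.01682412 -1.57142256] 0.1 ['img', 'fovy', 'cx', 'cy', 'eye', 'orientation']
```

```bash
python3 - <<'E'
import cv2
for n in("scene","top"):
    cv2.imwrite(f"pics/{n}0b.png",cv2.resize(cv2.imread(f"pics/{n}0.png"),(800,600),interpolation=cv2.INTER_CUBIC))
E
```

```text
(no output)
```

View pics/scene0b.png

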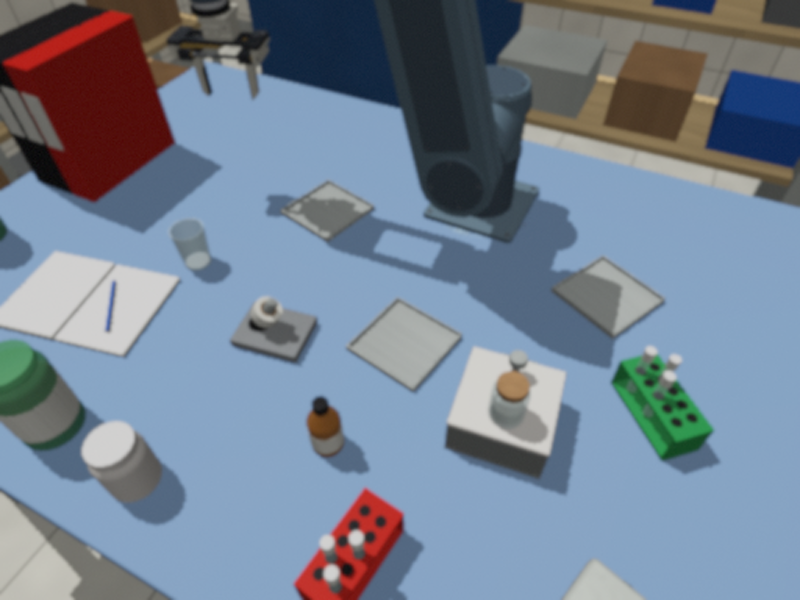

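View pics/top0b.png

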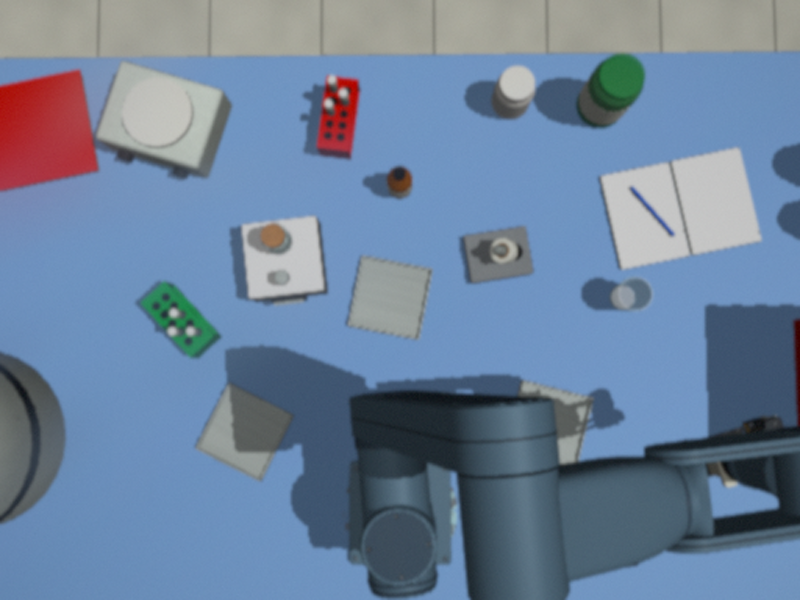

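The tray look-alikes (top view, enlarged pixels) are at (390,297), (245,432) and (555,415). The first looks farthest from the base, which is at about (400,520). I'll compute the distances and confirm it in a crop.

```bash
cat > h.py <<'E'
import numpy as np,cv2,pickle
from scipy.spatial.transform import Rotation as R
def ray(d,u,v):
    f=192/np.tan(np.radians(d["fovy"])/2)
    M=R.from_euler("xyz",d["orientation"]).as_matrix()
    return M@np.array([(u-d["cx"])/f,(v-d["cy"])/f,1.])
def onz(d,u,v,z):
    r=ray(d,u,v);e=np.array(d["eye"]);return e+r*(z-e[2])/r[2]
def proj(d,p):
    f=192/np.tan(np.radians(d["fovy"])/2)
    M=R.from_euler("xyz",d["orientation"]).as_matrix()
    c=M.T@(np.array(p)-d["eye"]);return np.array([d["cx"]+f*c[0]/c[2],d["cy"]+f*c[1]/c[2]])
def tri(d1,p1,d2,p2):
    A=[];b=[]
    for d,p in((d1,p1),(d2,p2)):
        r=ray(d,*p);r/=np.linalg.norm(r);P=np.eye(3)-np.outer(r,r);A.append(P);b.append(P@np.array(d["eye"]))
    A=np.vstack(A);b=np.hstack(b);x=np.linalg.lstsq(A,b,rcond=None)[0];return x,np.linalg.norm(A@x-b)
E
python3 - <<'E'
from h import *
t=pickle.load(open("top0.pkl","rb"));s=pickle.load(open("scene0.pkl","rb"))
g=lambda U,V:((U+.5)/1.5625-.5,(V+.5)/1.5625-.5)
for c in((390,297),(245,432),(555,415)):
    p=onz(t,*g(*c),8);print(c,p.round(),np.hypot(*p[:2]).round())
cv2.imwrite("pics/tcrop.png",cv2.resize(t["img"][130:220,150:350],None,fx=4,fy=4,interpolation=cv2.INTER_CUBIC))
cv2.imwrite("pics/scrop.png",cv2.resize(s["img"][180:310,140:370],None,fx=3.4,fy=3.4,interpolation=cv2.INTER_CUBIC))
E
```

```text
(390, 297) [436.  19.   8.] 437.0
(245, 432) [160. 316.   8.] 354.0
(555, 415) [ 195. -316.    8.] 371.0
```

View pics/tcrop.png

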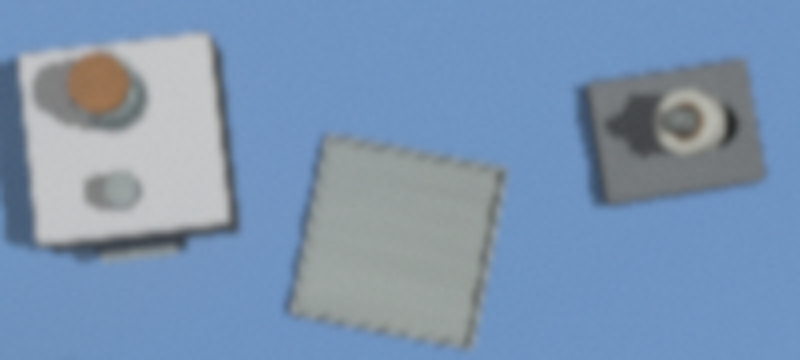

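View pics/scrop.png

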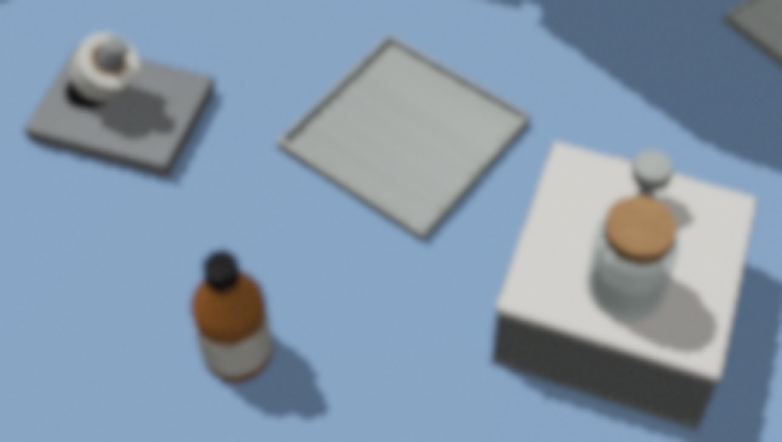

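Tray (390,297) is the one: at 437 mm it is the farthest, and the crop shows a square tray with a dark rim. Crop corners read: lid (20,55),(210,35),(237,230),(37,245); tray (325,135),(505,170),(470,347),(290,313); jar cap (97,80); knob (124,190); spindle tip (682,120); roll (692,121).

```bash
python3 - <<'E'
from h import *
t=pickle.load(open("top0.pkl","rb"));s=pickle.load(open("scene0.pkl","rb"))
T=lambda c:((c[0]+.5)/4-.5+150,(c[1]+.5)/4-.5+130)
S=lambda c:((c[0]+.5)/3.4-.5+140,(c[1]+.5)/3.4-.5+180)
def quad(n,tc,sc,z):
    for d,G,cs in((t,T,tc),(s,S,sc)):
        P=np.array([onz(d,*G(c),z)[:2] for c in cs])
        e=np.roll(P,-1,0)-P
        print(n,"c",P.mean(0).round(1),"sides",np.linalg.norm(e,axis=1).round(),"ang",np.degrees(np.arctan2(e[:,1],e[:,0])).round(1))
# order: far-left, far-right, near-right, near-left in top view
quad("lid",[(20,55),(210,35),(237,230),(37,245)],[(720,380),(497,305),(555,143),(755,199)],78)
quad("tray",[(325,135),(505,170),(470,347),(290,313)],[(425,239),(280,143),(390,39),(528,121)],12)
quad("spbase",[(583,87),(742,62),(766,180),(605,205)],[(165,165),(27,130),(78,40),(213,83)],20)
for n,a,b in(("cap",(97,80),(641,222)),("knobtop",(122,189),(652,163)),("tip",(682,119),(111,50)),("rollface",(687,121),(106,62))):
    x,r=tri(t,T(a),s,S(b));print(n,x.round(1),round(r,1))
print("cap@156",onz(t,*T((97,80)),156),onz(s,*S((641,222)),156),"knob@113",onz(t,*T((124,190)),113),onz(s,*S((652,168)),113))
E
```

```text
lid c [508.6 229.3] sides [149. 154. 155. 149.] ang [ -84.2 -171.8   94.2    5.8]
lid c [512.  231.6] sides [150. 146. 147. 149.] ang [ -84.6 -173.8   96.6    7.1]
tray c [436.1  20.6] sides [148. 145. 147. 146.] ang [-101.2  168.7   79.2  -10.9]
tray c [441.8  22.9] sides [149. 145. 146. 144.] ang [-101.7  168.5   77.8  -10.6]
spbase c [ 521.4 -201. ] sides [129.  97. 130.  97.] ang [ -81.2 -169.3   98.7   10.1]
spbase c [ 525.7 -200.4] sides [123. 102. 132.  90.] ang [ -80.2 -167.5   94.7    7.3]
cap [542.5 237.6 159.3] 0.1
knobtop [466.3 224.8 121.4] 0.0
tip [ 523.  -198.9   84.4] 0.9
rollface [ 524.3 -205.5   67.9] 0.2
cap@156 [542.99353982 238.23709885 156.        ] [540.20648266 237.16739214 156.        ] knob@113 [466.49810173 224.6617376  113.        ] [463.96794264 225.28684193 113.        ]
```

Sizes and heights agree, and the knob and jar sit consistently on the lid (dispenser at about (510.5, 230.5), yaw 6°). Next I'll check the spindle model by overlaying it on both views.

```bash
cat >> h.py <<'E'
D=np.array([510.5,230.5]);Dy=np.radians(5.9);TR=np.array([439.,21.5])
B=np.array([523.5,-200.5]);La=np.radians(99.5) # lean heading
AX=np.array([.5*np.cos(La),.5*np.sin(La),np.sqrt(.75)])
def dw(x,y,z):
    c,s=np.cos(Dy),np.sin(Dy);return np.array([D[0]+c*x-s*y,D[1]+s*x+c*y,z])
E
cat > ov.py <<'E'
from h import *
import sys
foot_off=float(sys.argv[1]) # along lean heading, foot of axis on plate top relative to plate centre
t=pickle.load(open("top0.pkl","rb"));s=pickle.load(open("scene0.pkl","rb"))
foot=np.array([B[0]+foot_off*np.cos(La),B[1]+foot_off*np.sin(La),20])
u=np.array([-np.sin(La),np.cos(La),0]);w=np.cross(AX,u)
out=[]
for d,(x0,y0),k in((t,(290,140),7),(s,(142,180),7)):
    im=cv2.resize(d["img"][y0:y0+57,x0:x0+57],None,fx=k,fy=k,interpolation=cv2.INTER_CUBIC)
    def circ(l,r,col):
        P=[proj(d,foot+AX*l+r*(u*np.cos(a)+w*np.sin(a))) for a in np.linspace(0,6.3,40)]
        P=((np.array(P)-[x0,y0]+.5)*k-.5).astype(np.int32);cv2.polylines(im,[P],True,col,1)
    circ(35,25,(0,0,255));circ(61,25,(0,255,0));circ(86,10.5,(255,0,0));circ(35,18,(0,255,255))
    out.append(im)
cv2.imwrite(sys.argv[2],np.hstack(out))
E
python3 - <<'E'
from h import *
t=pickle.load(open("top0.pkl","rb"));s=pickle.load(open("scene0.pkl","rb"))
T=lambda c:((c[0]+.5)/4-.5+150,(c[1]+.5)/4-.5+130)
S=lambda c:((c[0]+.5)/3.4-.5+140,(c[1]+.5)/3.4-.5+180)
print(onz(t,*T((682,119)),94.5),onz(s,*S((111,50)),94.5),onz(t,*T((690,121)),72.8),onz(s,*S((106,62)),72.8))
print("amber",onz(t,(400+.5)/1.5625-.5,(174+.5)/1.5625-.5,120))
E
python3 ov.py -40 pics/ov1.png
```

```text
[ 521.89778722 -198.1857217    94.5       ] [ 529.3537912  -191.48328806   94.5       ] [ 523.54157283 -207.06485325   72.8       ] [ 527.52511975 -202.27396637   72.8       ]
amber [665.48973025  -2.5327753  120.        ]
```

View pics/ov1.png

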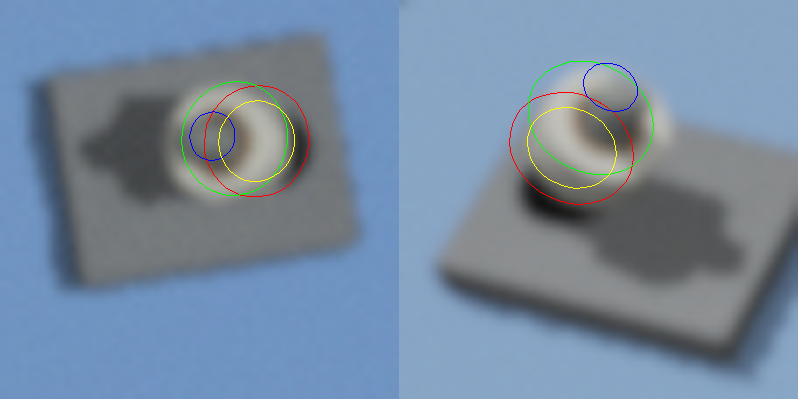

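The overlay needs a shift of about +6 mm along the lean direction: the roll ring spans 165–298 in the top view and the model spans 182–310. I'll fit foot offset, x and heading to the white pixels of the roll in both images.

```bash
cat > fit.py <<'E'
from h import *
from scipy.optimize import minimize
t=pickle.load(open("top0.pkl","rb"));s=pickle.load(open("scene0.pkl","rb"))
K=4
obs=[]
for d,(x0,y0) in((t,(290,140)),(s,(142,180))):
    im=cv2.resize(d["img"][y0:y0+50,x0:x0+57],None,fx=K,fy=K,interpolation=cv2.INTER_CUBIC).astype(float)
    # roll + post: warmer/brighter than grey plate (~105) and not blue
    m=((im[...,2]>125)&(im[...,0]-im[...,2]<25)).astype(np.uint8)
    n,l,st,c=cv2.connectedComponentsWithStats(m)
    i=1+np.argmax(st[1:,4]);mm=(l==i).astype(np.uint8)
    cs,_=cv2.findContours(mm,cv2.RETR_EXTERNAL,cv2.CHAIN_APPROX_NONE)
    f=np.zeros_like(mm);cv2.drawContours(f,cs,-1,1,-1);obs.append((d,x0,y0,f));print(st[i],c[i])
def model(p,sil_only=True):
    x,y,h,dx,dy=p;ax=np.array([.5*np.cos(h),.5*np.sin(h),np.sqrt(.75)])
    u=np.array([-np.sin(h),np.cos(h),0]);w=np.cross(ax,u);o=[]
    sh=np.array([x,y,20+35*.866])
    for k,(d,x0,y0,f) in enumerate(obs):
        m=np.zeros(f.shape,np.uint8);off=np.array([dx,dy]) if k else 0
        P=[proj(d,sh+ax*l+r*(u*np.cos(a)+w*np.sin(a)))+off for l,r,in((0,25),(26,25)) for a in np.linspace(0,6.2,40)]
        Q=[proj(d,sh+ax*l+10.5*(u*np.cos(a)+w*np.sin(a)))+off for l in(26,51) for a in np.linspace(0,6.2,20)]
        for Z in(P,Q):
            hull=cv2.convexHull(((np.array(Z)-[x0,y0]+.5)*K-.5).astype(np.float32))
            cv2.fillConvexPoly(m,np.round(hull*16).astype(np.int32),1,shift=4)
        o.append(m)
    return o
cost=lambda p:sum((a!=o[3]).sum() for a,o in zip(model(p),obs))+3*(p[3]**2+p[4]**2)
best=min((minimize(cost,[523,-225+k,La,0,0],method="Nelder-Mead",options=dict(initial_simplex=np.array([523,-225+k,La,0,0])+np.vstack([np.zeros(5),np.diag([6,8,.15,1,1])]))) for k in(0,6,-6)),key=lambda r:r.fun)
print(best.x,np.degrees(best.x[2]),best.fun)
o=[]
for m,(d,x0,y0,f) in zip(model(best.x),obs):
    im=cv2.resize(d["img"][y0:y0+50,x0:x0+57],None,fx=K,fy=K,interpolation=cv2.INTER_CUBIC)
    for q,c in((m,(0,0,255)),(f,(0,255,0))):
        cs,_=cv2.findContours(q,cv2.RETR_EXTERNAL,cv2.CHAIN_APPROX_NONE);cv2.drawContours(im,cs,-1,c,1)
    o.append(im)
cv2.imwrite("pics/fit.png",cv2.resize(np.hstack(o),None,fx=1.7,fy=1.7))
E
python3 fit.py
```

```text
[  99   45   65   73 2693] [133.64723357  80.1065726 ]
[   24    39   204   151 11605] [129.02843602 115.2017234 ]
[ 526.89949337 -214.23570976    1.71504492   -1.13754242    1.11765777] 98.26483578046818 15031.629484966497
```

View pics/fit.png

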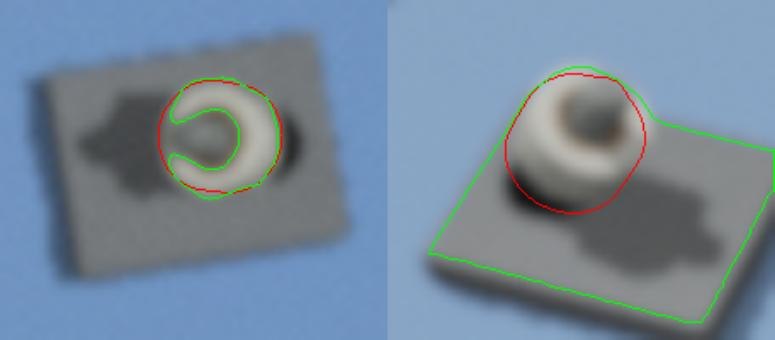

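The top silhouette fits, but the scene mask leaked onto the plate. I'll raise the threshold, use the hull and fit the roll only.

```bash
sed -i 's/im\[...,2\]>125/im[...,2]>(125 if d is t else 158)/; s/cv2.drawContours(f,cs,-1,1,-1)/cv2.fillConvexPoly(f,cv2.convexHull(np.vstack(cs)),1)/; s/for Z in(P,Q)/for Z in(P,)/' fit.py; python3 fit.py
```

```text
[  99   45   65   73 2693] [133.64723357  80.1065726 ]
[  78   39   55   63 1547] [101.07756949  70.58564964]
[ 5.26274354e+02 -2.14167486e+02  1.61083593e+00 -7.31320955e-01
  7.27166741e-02] 92.29410027746287 3018.6203541617792
```

View pics/fit.png

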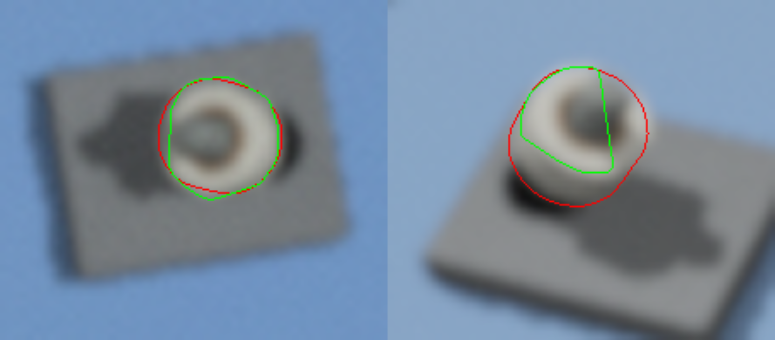

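The red model outline now matches the roll in both views, so the shoulder is at about (525.5, -213.5, 50.3). Now the jar.

```bash
cat >> h.py <<'E'
SH=np.array([525.5,-213.5,50.3]);J=np.array([541.5,237.5])
La=np.radians(98.7);AX=np.array([.5*np.cos(La),.5*np.sin(La),np.sqrt(.75)])
down=lambda yaw:[np.pi,0,yaw]
E
python3 - <<'E'
from bench import robot
from h import *
o=down(Dy)
robot.move_ptp([*J,230],o)
robot.move_linear([*J,100],speed=100)
robot.move_gripper(0.0)
print(robot.current_t(),robot.current_gripper_width(),robot.current_finger_force(),robot.current_contact_force())
robot.move_linear([*J,160],speed=100)
robot.move_linear([*TR,130],down(np.radians(-11)),speed=170)
print(robot.move_linear([*TR,30],speed=80), robot.move_linear([*TR,22],speed=15,f_stop=3),robot.current_tcp_pos(),robot.current_gripper_width())
E
```

```text
5.2583 0.5764077872686664 30.00001179310857 [-0.39622921  0.08734252  0.8640584 ]
False True [439.37423403  21.42384894  25.48592454] 0.5761136930523563
```

```bash
cat >> h.py <<'E'
HZ=70
def knob(th):  # TCP position for vertical tool gripping knob at lid angle th
    l,n=120,43-(HZ-70)
    x=75-l*np.cos(th)+n*np.sin(th); z=HZ+l*np.sin(th)+n*np.cos(th)
    return dw(x,0,z-19)
E
python3 - <<'E'
from bench import robot
from h import *
robot.move_gripper(1.0)
robot.move_linear([*TR,140],speed=150)
k=knob(0);print(k)
robot.move_ptp([*k[:2],190],down(Dy))
d=robot.get_image("top");cv2.imwrite("pics/t2.png",d["img"]);pickle.dump(d,open("t2.pkl","wb"))
robot.move_gripper(0.6)
robot.move_linear(k,speed=100)
robot.move_gripper(0.0)
print(robot.current_t(),robot.current_gripper_width()*93,robot.current_finger_force(),robot.current_contact_force())
for th in np.linspace(0.1,0.3,3):
    robot.move_linear(knob(th),speed=50); print(th,robot.current_contact_force().round(1),robot.current_gripper_width()*93)
cv2.imwrite("pics/a.png",cv2.resize(np.hstack([d["img"][120:240,140:300],robot.get_image("scene")["img"][150:310,200:400][:120,:200]]),None,fx=2.2,fy=2.2))
E
```

```text
[465.73837323 225.87433584  94.        ]
14.4833 26.98779389938916 30.000260369852185 [-0.34302428  1.33271033  1.40777438]
0.1 [-0.4  3.  -0.5] 27.299737874688663
0.2 [-0.9  3.7  0.2] 26.79457795887797
0.3 [-2.5  4.3 -1. ] 26.81201000570584
```

View pics/a.png

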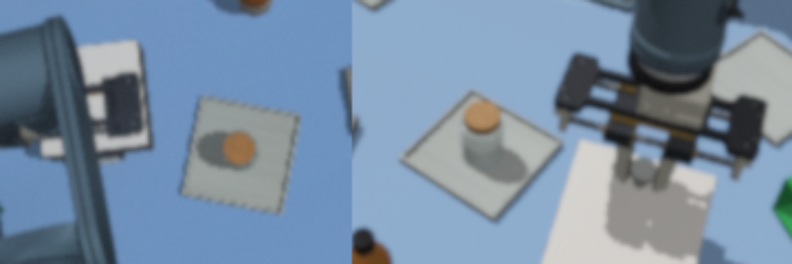

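The jar stands upright in the middle of the tray, at about (238,148) left and (482,115) right, and the knob is held with low forces. Opening continues.

```bash
python3 - <<'E'
from bench import robot
from h import *
for th in np.arange(0.45,1.56,.15):
    robot.move_linear(knob(th),speed=80); print(round(th,2),robot.current_contact_force().round(1),(robot.current_gripper_width()*93).round(1))
print(robot.current_t())
robot.move_gripper(0.6)
robot.move_linear(knob(th)+[0,0,60],speed=120)
d=robot.get_image("scene")
cv2.imwrite("pics/b.png",cv2.resize(d["img"][100:340,190:400],None,fx=2.4,fy=2.4))
# check roll reachability
z=-AX; y=np.cross(AX,[0,0,1.]);y/=np.linalg.norm(y)
for sg in(1,-1):
    M=np.column_stack([np.cross(sg*y,z),sg*y,z]);e=R.from_matrix(M).as_euler("xyz")
    for l in(90,2):print(sg,e.round(3),np.round(robot.inverse_kinematics(SH+AX*l,e),2))
for yw in(Dy,Dy+np.pi):print(yw,np.round(robot.inverse_kinematics(dw(0,0,8),down(yw)),2))
E
```

```text
Traceback (most recent call last):
AttributeError: 'float' object has no attribute 'round'
```

```bash
python3 - <<'E'
from bench import robot
from h import *
for th in np.arange(0.6,1.51,.15):
    robot.move_linear(knob(th),speed=80); print(round(th,2),robot.current_contact_force().round(1),round(robot.current_gripper_width()*93,1))
print(robot.current_t())
robot.move_gripper(0.6)
robot.move_linear(knob(th)+[0,0,60],speed=120)
d=robot.get_image("scene")
cv2.imwrite("pics/b.png",cv2.resize(d["img"][100:340,190:400],None,fx=2.4,fy=2.4))
z=-AX; y=np.cross(AX,[0,0,1.]);y/=np.linalg.norm(y)
for sg in(1,-1):
    M=np.column_stack([np.cross(sg*y,z),sg*y,z]);e=R.from_matrix(M).as_euler("xyz")
    for l in(90,2):print(sg,e.round(3),robot.inverse_kinematics(SH+AX*l,e))
for yw in(Dy,Dy+np.pi):print(yw,robot.inverse_kinematics(dw(0,0,8),down(yw)))
E
```

```text
0.6 [-2.1  6.  -0.2] 26.9
0.75 [-0.8  5.8  0.1] 26.8
0.9 [-0.3  6.2  0.8] 26.9
1.05 [-1.6  6.7  0.6] 27.1
1.2 [-2.3  6.7  0.9] 26.8
1.35 [-1.   8.   0.8] 26.7
1.5 [0.2 8.2 1.4] 27.2
18.8917
1 [3.142 0.524 1.723] [-0.20252572  0.29921367  1.85980285 -0.64430278  0.89581774  0.03515108]
1 [3.142 0.524 1.723] [-0.28670794  0.42602132  1.91058714 -0.75915635  0.71772769  0.12422201]
-1 [-3.142 -0.524 -1.419] [-0.20252572  0.29921367  1.85980285 -0.64430278  0.89581774 -3.10644157]
-1 [-3.142 -0.524 -1.419] [-0.28670794  0.42602132  1.91058714 -0.75915635  0.71772769 -3.01737065]
0.10297442586766545 [ 2.24989516e-01  5.01127334e-01  1.75281485e+00 -4.44089210e-16
  8.87650471e-01  1.69281142e+00]
3.2445670794574584 [ 0.22498952  0.50112733  1.75281485  0.          0.88765047 -1.44878124]
```

View pics/b.png

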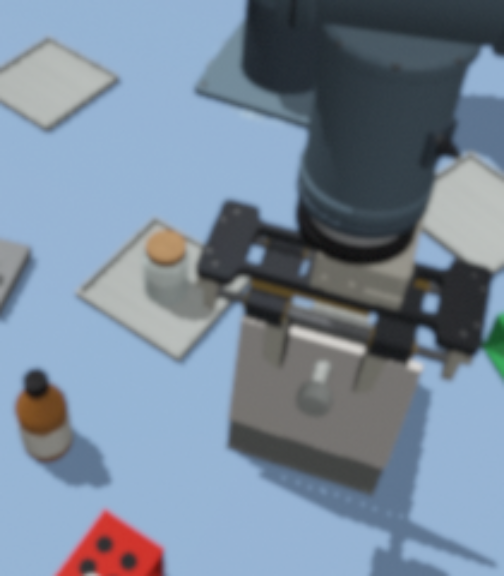

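The lid is wide open (≈1.5 rad), and the jar and amber bottle are untouched. Now the roll.

```bash
cat >> h.py <<'E'
_y=np.cross(AX,[0,0,1.]);_y/=np.linalg.norm(_y)
RO=R.from_matrix(np.column_stack([np.cross(_y,-AX),_y,-AX])).as_euler("xyz")
E
python3 - <<'E'
from bench import robot
from h import *
p=robot.current_tcp_pos()
robot.move_linear([p[0]-20,p[1],270],speed=120)
robot.move_ptp([470,0,260],down(np.radians(60)))
robot.move_gripper(0.85)
robot.move_ptp(SH+AX*90,RO)
print(robot.current_t(),robot.move_linear(SH+AX*3,speed=80,f_stop=8),robot.current_tcp_pos(),SH+AX*3)
d=[robot.get_image(n)["img"] for n in("scene","top")]
robot.move_gripper(0.0)
print(robot.current_t(),robot.current_gripper_width()*93,robot.current_finger_force(),robot.current_contact_force())
d[1]=robot.get_image("scene")["img"]
cv2.imwrite("pics/c.png",cv2.resize(np.hstack([i[130:290,110:260] for i in d]),None,fx=2.6,fy=2.6))
E
```

```text
23.5083 False [ 525.63305886 -211.92440573   53.3715715 ] [ 525.27310877 -212.01725917   52.89807621]
25.4333 49.914799569835196 30.00063568353653 [-1.0614896   1.05409864  1.04040757]
```

View pics/c.png

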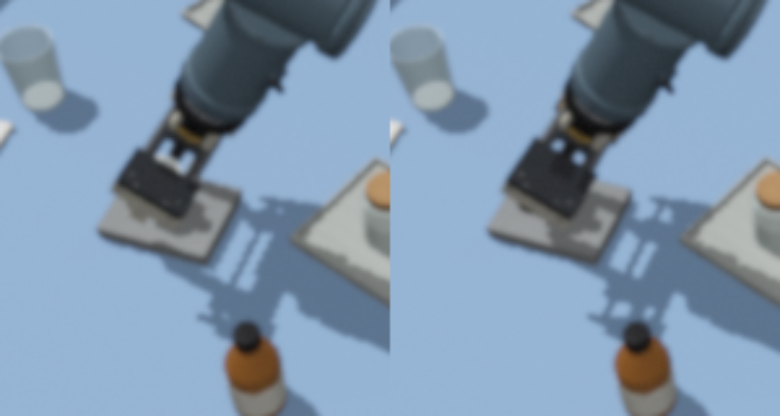

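The gripper width of 49.9 mm shows the roll is held across its diameter. Next: slide it off, carry it and lay it in the dispenser.

```bash
python3 - <<'E'
from bench import robot
from h import *
robot.move_linear(SH+AX*78,speed=60)
print(robot.current_gripper_width()*93,robot.current_contact_force())
robot.move_ptp([450,0,220],down(Dy))
q=dw(-10,0,0)
robot.move_linear([*q[:2],170],speed=150)
print(robot.current_gripper_width()*93,robot.current_t())
robot.move_linear([*q[:2],25],speed=100)
print(robot.move_linear([*q[:2],5.5],speed=20,f_stop=3),robot.current_tcp_pos(),robot.current_contact_force())
robot.move_gripper(0.72)
robot.move_linear([*q[:2],200],speed=120)
robot.move_ptp([400,60,260],down(Dy))
print(robot.current_t())
d=robot.get_image("top")["img"];s=robot.get_image("scene")["img"]
cv2.imwrite("pics/d.png",cv2.resize(np.hstack([d[100:260,120:270],s[180:340,230:400]]),None,fx=2.4,fy=2.4))
E
```

```text
50.077744769733364 [-0.3225401  -0.28893016 -0.11123642]
49.999925669506105 29.7167
True [500.39347643 229.33178181   8.97569644] [-0.9743027  -0.67151992  3.58887317]
35.1667
```

View pics/d.png

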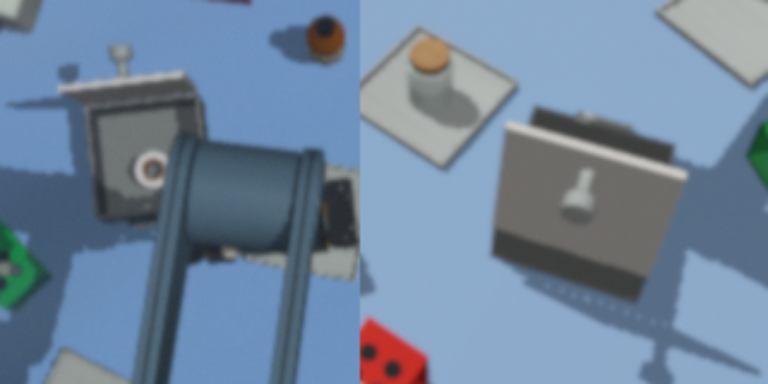

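The roll lies flat inside, at (152,170) in the left view, and the lid still stands open. Now shut it by reversing the arc.

```bash
python3 - <<'E'
from bench import robot
from h import *
k=knob(1.5)
robot.move_gripper(0.6)
robot.move_linear([*k[:2],k[2]+85],speed=150)
robot.move_linear(k,speed=100)
robot.move_gripper(0.0)
print(robot.current_t(),robot.current_gripper_width()*93)
for th in np.arange(1.35,0.1,-.15):
    robot.move_linear(knob(th),speed=80)
print(robot.current_gripper_width()*93,robot.current_contact_force())
f=robot.move_linear(knob(-0.02),speed=30,f_stop=20);print(f,robot.current_tcp_pos(),robot.current_contact_force())
robot.move_gripper(0.6)
k=knob(0)
robot.move_linear([*k[:2],170],speed=120)
# press shut with closed fingers behind the knob, on the lid's middle line
robot.move_gripper(0.0)
p=dw(-15,0,0)
robot.move_linear([*p[:2],110],speed=120)
f=robot.move_linear([*p[:2],76],speed=30,f_stop=10);print("press",f,robot.current_tcp_pos(),robot.current_contact_force())
robot.move_linear([*p[:2],180],speed=120)
robot.move_ptp([350,60,260],down(Dy))
print(robot.current_t(),robot.current_contact_force())
s=robot.get_image("scene")["img"]
cv2.imwrite("pics/e.png",cv2.resize(s[160:340,130:400],None,fx=2.4,fy=2.4))
E
```

```text
39.35 27.28854691069335
27.01915723091839 [ 0.72223612  5.46847966 -1.93474171]
True [466.0157407  226.10242843  93.52250528] [-1.36866592 -0.18877463  5.21344453]
press True [495.32284972 228.89273218  78.73111886] [-0.94321443  0.40121041  6.64022946]
49.625 [ 0.02873883  0.05890569 -0.25903422]
```

View pics/e.png

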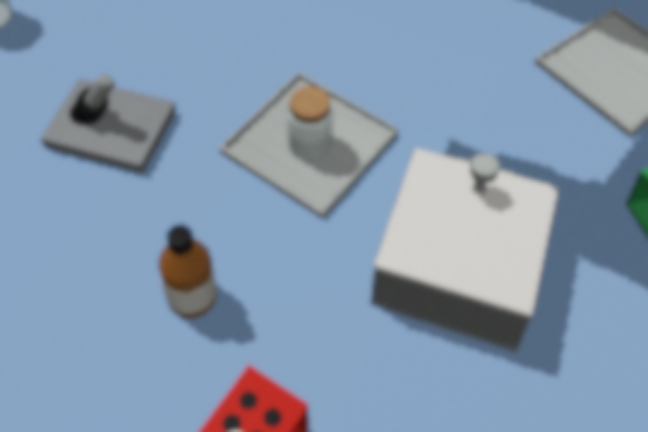

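The lid is shut (fingertip met it at z = 78.7 mm against 78 nominal), the jar stands in the tray at (310,115), the spindle is empty and the amber bottle is in place. Handing in.

```bash
python3 -c "
from bench import robot
print(robot.hand_in())"
```

```text
the job is handed in; nothing more can be done
None
```

The job is handed in at about 50 s of the 69 s allowed, with no verdict returned: the jar is upright in the tray, the roll was flat in the dispenser when last seen before closing, the lid is shut, and I saw no bystander moved.

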